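# Put the drained grinding wheels away in their cradles

## Robot

A 6-joint arm with a two-finger parallel gripper is mounted at the origin on the work surface. World frame = base frame: x ahead of the robot, y to its left, z up, the work surface at z = 0. Lengths are in m, angles in rad, forces in N, time in s.
With the tool pointing down it reaches from about 0.375 to 0.9 m from the base axis. Payload 3.1 kg.
Tool frame: the origin (TCP) lies on the centre line of the jaws, within the pads' length; the fingertips stand 25 mm ahead of it and the grasp point (between the pads) lies 6 mm ahead of it (manip.tip_extent is the distance from the TCP to the fingertips, in m); z points along the fingers, y is the line along which they close (so a half turn about z gives the same grasp; the last joint's range is limited). The gripper opens to 85 mm and grips with 20 to 120 N. Pads are 22 mm wide; open, the fingers measure 114 mm over their backs; the gripper's body (76 mm by 85 mm) begins 54 mm behind the grasp point. The pads swing forward as they close: fully open they stand 13 mm farther back than shut.
Start: joints at [1.071, 0.527, 1.433, -0, 1.181, -0.178], TCP at [0.198, 0.593, 0.256] pointing down, gripper open.
Joint ranges: [-3.08, 3.08], [-0.75, 2.2], [0.22, 2.44], [-1.43, 4.57], [0, 2.65], [-2.85, 2.85]. Speed limits (rad/s): [2.79, 2.79, 3.14, 3.14, 3.14, 3.14].

## Interface

Orientations are given as a unit quaternion [x, y, z, w].
In Python, from station import readout, imaging, order, manip gives the robot as it stands.
- The arm moves only by the tool move_arm, never from a script. Its argument "rows" is a list of rows, each a list of 7 numbers: the turn, a rotation vector about the tool's x, y, z in degrees, then the shift along the tool's x, y, z in mm, then the closure, from 0 (fully open) to 1 (shut). A call has 1 to 12 rows; each row is the pose to reach, as a shift and turn from the pose commanded when the call began, along the tool's axes at that moment; what a row does not reach only later rows make up. A row lasts 1/12 s, in which the tool goes at most 41.7 mm and 7.16 degrees, less where a joint would pass 70% of its speed; a pose out of reach is approached as far as the arm can. A call with a gripper value outside its range is refused whole. The fingers move at their own pace and stop on an object; "squeeze" is the grip in N (left out, the last holds). Time passes only in rows, so rows that repeat a pose let the fingers close. It gives the time, the measured TCP pose, the force, the opening and the grip force at its end, in the units of the state.
- readout.sense(): the state, without advancing time (a new reading comes with each control period).
- imaging.snapshot(name): name is "scene" or "top"; returns a dict with "img" (400x640x3 uint8, red, green, blue), "z_map" (400x640 float32, m along the optical axis (not along the pixel's ray), 0 where there is no reading), "fovy" (degrees; the focal length in pixels is half the picture's height over the tangent of half this angle, whatever the lens; pixels are square), "cx", "cy" (the principal point, pixels), "rvec" (rotation vector, rad) and "tvec" (3), from world to camera coordinates, as OpenCV has them. Camera axes: x right, y down, z forward; pixel columns grow to the right and rows downward; lengths in m; the calibration is good to about 2 mm. A picture is of the moment at which its call begins.
- order.sign_off(): hands the job in; it is judged then, once.
The state is a dict: "t": time; "q": joint angles; "qd": joint speeds; "tau": joint torques, N m; "tcp_pos": TCP position; "tool_rot": TCP orientation; "force": force on the tool from outside, world axes, zero at the start; "ft_torque": the same for the moment, N m; "finger_gap": opening from 0.0 (shut) to 1.0 (fully open); "gripper_force": force on a finger pad.
Only numpy, scipy, OpenCV 4.12 (cv2) and the standard library are available. Lean on these libraries where they do the work, as an engineer would, in place of code of your own. Each camera call takes 0.05 s, during which the arm holds its last target. There are 200 camera calls.

## Task

Take the row of four grinding wheels out of the wire drain rack and put them away on the storage board, each standing upright on its rim, fully down and centred in the steel cradle made for it: the one whose slot is a little wider than the wheel and whose length matches its diameter. Wheels crack easily, so set each one down gently instead of dropping it, and do not knock them against one another. Leave the oil bottle and the steel flange between the racks as they are.

Things in the scene. Friction and masses are not known exactly. Their poses are not given: they have to be found in the camera images.
- wheel_a: grey grinding wheel, 125 mm diameter, 20 mm thick (largest and second thinnest of the four), 520 g +-20 %, loose, standing on its rim. Origin: its centre; y axis: the axle (level); x and z turn as it rolls. At the start on two rails in the drain rack, centre 89 mm above the table, between wire hoops 66 mm high (above the table) and 44 mm apart; places 70 mm apart.
- wheel_b: grey grinding wheel, 110 mm diameter, 32 mm thick (second largest and thickest of the four), 600 g +-20 %, loose, standing on its rim. Origin: its centre; y axis: the axle (level); x and z turn as it rolls. At the start on two rails in the drain rack, centre 80 mm above the table, between wire hoops 66 mm high (above the table) and 44 mm apart; places 70 mm apart.
- wheel_c: grey grinding wheel, 95 mm diameter, 13 mm thick (second smallest in diameter and thinnest of the four), 200 g +-20 %, loose, standing on its rim. Origin: its centre; y axis: the axle (level); x and z turn as it rolls. At the start on two rails in the drain rack, centre 72 mm above the table, between wire hoops 66 mm high (above the table) and 44 mm apart; places 70 mm apart.
- wheel_d: grey grinding wheel, 80 mm diameter, 25 mm thick (smallest in diameter, second thickest of the four), 270 g +-20 %, loose, standing on its rim. Origin: its centre; y axis: the axle (level); x and z turn as it rolls. At the start on two rails in the drain rack, centre 63 mm above the table, between wire hoops 66 mm high (above the table) and 44 mm apart; places 70 mm apart.
- cradle_a: fixed sheet-steel cradle for the 125 x 20 mm wheel_a: 119 mm long (x), slot 32 mm wide (y), walls 67 mm high, top 10 mm flared out 5 mm each side. Origin: centre of the underside, 15 mm above the table; z up. Two rails across the slot centre the wheel along x; seated, its centre is 79.0 mm above the origin, its axle along y. Cradles 70 mm apart.
- cradle_b: fixed sheet-steel cradle for the 110 x 32 mm wheel_b: 104 mm long (x), slot 44 mm wide (y), walls 62 mm high, top 10 mm flared out 5 mm each side. Origin: centre of the underside, 15 mm above the table; z up. Two rails across the slot centre the wheel along x; seated, its centre is 72.4 mm above the origin, its axle along y. Cradles 70 mm apart.
- cradle_c: fixed sheet-steel cradle for the 95 x 13 mm wheel_c: 90 mm long (x), slot 25 mm wide (y), walls 56 mm high, top 10 mm flared out 5 mm each side. Origin: centre of the underside, 15 mm above the table; z up. Two rails across the slot centre the wheel along x; seated, its centre is 65.9 mm above the origin, its axle along y. Cradles 70 mm apart.
- cradle_d: fixed sheet-steel cradle for the 80 x 25 mm wheel_d: 76 mm long (x), slot 37 mm wide (y), walls 51 mm high, top 10 mm flared out 5 mm each side. Origin: centre of the underside, 15 mm above the table; z up. Two rails across the slot centre the wheel along x; seated, its centre is 59.4 mm above the origin, its axle along y. Cradles 70 mm apart.
- oil_bottle: small blue oil bottle with white cap, 38 mm across, 105 mm high, loose, standing between the two racks; origin: centre of the underside, z up. To be left alone.
- flange: turned steel wheel flange, 40 mm across, 22 mm high, loose, lying between the two racks nearer the robot; origin: centre of the underside, z up. To be left alone.
Not all that is in view belongs to the job. What is shaped like the wheel_a but green is not meant.

How it is judged:
At the end, for the whole second after the job is handed in: Every wheel rests in its own cradle, its centre within 12 mm of the cradle's middle along and across the slot and within 10 mm of its seated height, its axle within 0.35 rad of the cradle's y axis, at rest and released (x of wheel_a in the frame of cradle_a between -0.012 and 0.012 m and y of wheel_a in the frame of cradle_a between -0.012 and 0.012 m and z of wheel_a in the frame of cradle_a between 0.069 and 0.089 m and angle between the y axis of wheel_a and the y axis of cradle_a, either way round below 0.35 rad and contact force between the fingers and wheel_a below 0.1 N and linear speed of each of wheel_a, wheel_b, wheel_c, wheel_d below 0.02 m/s and angular speed of each of wheel_a, wheel_b, wheel_c, wheel_d below 0.3 rad/s and x of wheel_b in the frame of cradle_b between -0.012 and 0.012 m and y of wheel_b in the frame of cradle_b between -0.012 and 0.012 m and z of wheel_b in the frame of cradle_b between 0.0624 and 0.0824 m and angle between the y axis of wheel_b and the y axis of cradle_b, either way round below 0.35 rad and contact force between the fingers and wheel_b below 0.1 N and x of wheel_c in the frame of cradle_c between -0.012 and 0.012 m and y of wheel_c in the frame of cradle_c between -0.012 and 0.012 m and z of wheel_c in the frame of cradle_c between 0.0559 and 0.0759 m and angle between the y axis of wheel_c and the y axis of cradle_c, either way round below 0.35 rad and contact force between the fingers and wheel_c below 0.1 N and x of wheel_d in the frame of cradle_d between -0.012 and 0.012 m and y of wheel_d in the frame of cradle_d between -0.012 and 0.012 m and z of wheel_d in the frame of cradle_d between 0.0494 and 0.0694 m and angle between the y axis of wheel_d and the y axis of cradle_d, either way round below 0.35 rad and contact force between the fingers and wheel_d below 0.1 N); the robot touches nothing.
It fails at once if a wheel is dropped (faster than 0.5 m/s while not in the fingers, a fall of some 13 mm) ((contact force between the fingers and wheel_a below 0.1 N and linear speed of wheel_a above 0.5 m/s) or (contact force between the fingers and wheel_b below 0.1 N and linear speed of wheel_b above 0.5 m/s) or (contact force between the fingers and wheel_c below 0.1 N and linear speed of wheel_c above 0.5 m/s) or (contact force between the fingers and wheel_d below 0.1 N and linear speed of wheel_d above 0.5 m/s)).
It fails at once if two wheels are knocked together with more than 15 N (contact force between any of wheel_b, wheel_c, wheel_d and wheel_a above 15 N or contact force between any of wheel_c, wheel_d and wheel_b above 15 N or contact force between wheel_d and wheel_c above 15 N).
It fails at once if the oil bottle or the flange is tipped by more than 30 degrees or moved by more than 30 mm (distance of any of oil_bottle, flange from where it was at the start of the episode above 0.03 m or angle between any of oil_bottle, flange's own z axis and vertical above 0.52 rad).
It also fails if it takes over 122 s, if anything falls off the work surface, if the arm or the gripper's body presses on something with over 40 N, if the wrist force passes 120 N, or if a joint passes its speed limit or range.

## Working session

There is one attempt and no reset: what is moved stays moved. The work goes in short steps, Python scripts to look and compute and a tool call to move; the robot and the scene stay as the last step left them, time stands still between calls to the robot, and variables do not carry over. Pictures are saved under pics/ and viewed, at most 14 in all, crops included, and the job is handed in when it is done.

Besides the shell and the picture viewer there is one more tool, called after "Emit:" by a JSON object that holds its "api" and its "payload", one argument or row to a line. move_arm: Moves the arm, as the interface text tells. Its arguments: {"type":"object","properties":{"rows":{"type":"array"},"squeeze":{"type":"number"}},"required":["rows"]}

```bash
mkdir -p pics; cat > h.py <<'E'
import numpy as np,cv2
from scipy.spatial.transform import Rotation as R
from station import readout,imaging,order,manip
def snap(n):
    s=imaging.snapshot(n); s['f']=200/np.tan(np.radians(s['fovy'])/2); return s
def cloud(s):
    v,u=np.mgrid[:400,:640]; z=s['z_map']
    c=np.stack([(u-s['cx'])/s['f']*z,(v-s['cy'])/s['f']*z,z],-1)
    Rm=cv2.Rodrigues(np.array(s['rvec'],float))[0]
    w=(c-np.array(s['tvec']).ravel())@Rm
    w[z==0]=np.nan
    return w
def save(s,n,crop=None,k=1):
    im=s['img'][:,:,::-1]
    if crop: a,b,c,d=crop; im=im[b:d,a:c]
    cv2.imwrite('pics/'+n+'.png',cv2.resize(im,None,fx=k,fy=k,interpolation=cv2.INTER_CUBIC))
E
python3 - <<'E'
from h import *
for n in('top','scene'):
    s=snap(n); save(s,n+'0',k=1.25); w=cloud(s); np.save(n+'0.npy',w); print(n,s['fovy'],s['tvec'],s['rvec'])
    print(np.nanmin(w,(0,1)),np.nanmax(w,(0,1)))
st=readout.sense(); print(st, manip.tip_extent)
E
```

```text
top 54.75135378820563 [-0.12497015  0.41643883  1.10222829] [ 2.17511773 -2.2205219   0.05497702]
[-0.41813482 -1.44123037 -0.76826715] [1.44720206 1.44288834 0.34907977]
scene 51.17017902475973 [-0.04227528 -0.27627065  1.45710084] [ 2.06556342  1.46087467 -0.51489198]
[-2.17064658 -1.54897473 -0.7742904 ] [1.10283039 2.49542274 0.43861083]
{'t': 0.1, 'q': array([ 1.07046484e+00,  5.28356733e-01,  1.43375772e+00,  3.81489708e-08,
        1.18137793e+00, -1.78527424e-01]), 'qd': array([-0.00215712, -0.00209237, -0.00263131, -0.00011667, -0.00048777,
       -0.00211046]), 'tau': array([-4.21258956e-04, -4.43301129e+01, -1.78585410e+01, -2.10920607e-04,
        3.88622531e-03, -1.12979893e-05]), 'tcp_pos': array([0.19737975, 0.59240345, 0.25544676]), 'tool_rot': array([ 1.60208586e-01,  9.87082725e-01, -8.95666325e-04, -3.16274070e-04]), 'force': array([-0.69453156,  0.11714626, -0.81295928]), 'ft_torque': array([ 0.02104938, -0.01224483, -0.02280068]), 'gripper_force': 0.0, 'finger_gap': 0.9945720350683838} 0.025
```

View pics/top0.png

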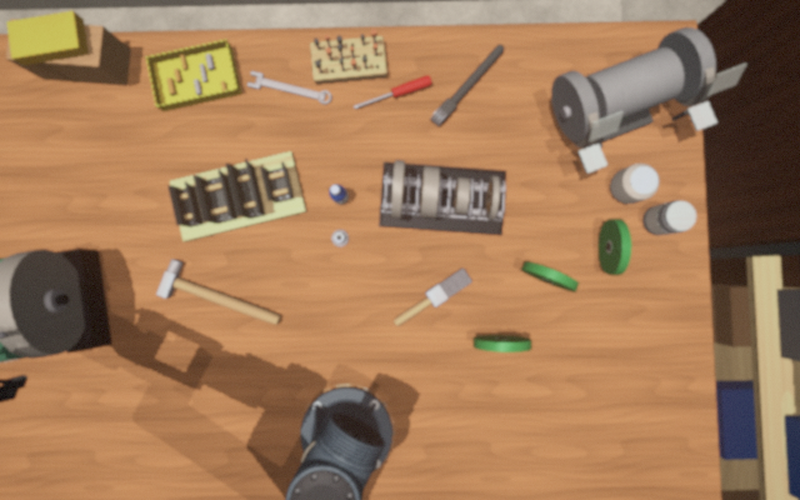

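View pics/scene0.png

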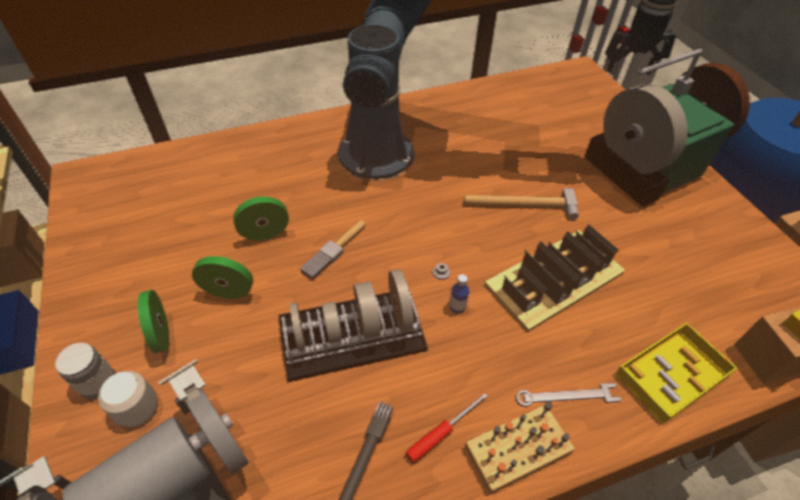

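Top view (1.25x): the drain rack spans px (380–507, 162–233) with four wheels at columns ~398, 430, 462, 498. The board spans px (170–305, 155–240), rotated by about 13°. The bottle is at (338,193) and the flange at (339,238). Next I'll crop closer and measure the points.

```bash
python3 - <<'E'
from h import *
s=snap('top'); save(s,'rack',(295,120,415,195),6.6); save(s,'board',(125,115,255,200),6)
w=cloud(s); np.save('top0.npy',w)
sc=cloud(snap('scene')); np.save('scene0.npy',sc)
def reg(w,lo,hi):
    p=w.reshape(-1,3); return p[np.all((p>lo)&(p<hi),1)]
print('corners'); 
for u,v in[(305,131),(405,138),(402,187),(304,182),(136,148),(235,122),(244,170),(146,192),(270,155),(271,190)]: print(u,v,w[v,u].round(4))
i=cv2.cvtColor(s['img'],cv2.COLOR_RGB2HSV)
print(w[155,300:410:2].round(3)[:,1:].tolist())
E
```

```text
corners
305 131 [ 6.168e-01 -9.150e-02  3.000e-04]
405 138 [ 0.5905 -0.3843 -0.0014]
402 187 [ 0.4465 -0.3708 -0.0005]
304 182 [ 0.4668 -0.0858  0.0014]
136 148 [0.5629 0.3692 0.0717]
235 122 [6.477e-01 1.133e-01 2.000e-04]
244 170 [5.056e-01 8.850e-02 3.000e-04]
146 192 [0.446  0.3668 0.016 ]
270 155 [0.534  0.0013 0.0845]
271 190 [0.4439 0.0079 0.0222]
[[-0.075, -0.003], [-0.081, 0.001], [-0.087, -0.001], [-0.093, 0.007], [-0.101, 0.07], [-0.105, 0.007], [-0.111, 0.004], [-0.118, 0.146], [-0.123, 0.147], [-0.128, 0.143], [-0.134, 0.15], [-0.14, 0.01], [-0.146, 0.007], [-0.15, 0.07], [-0.157, 0.006], [-0.163, 0.008], [-0.169, 0.001], [-0.175, 0.003], [-0.18, 0.008], [-0.18, 0.134], [-0.185, 0.131], [-0.19, 0.132], [-0.196, 0.13], [-0.201, 0.134], [-0.206, 0.135], [-0.221, 0.006], [-0.222, 0.067], [-0.232, 0.011], [-0.238, 0.008], [-0.238, 0.067], [-0.251, 0.003], [-0.256, 0.008], [-0.254, 0.073], [-0.256, 0.099], [-0.261, 0.104], [-0.267, 0.102], [-0.272, 0.102], [-0.277, 0.102], [-0.297, 0.005], [-0.303, 0.005], [-0.308, 0.007], [-0.314, 0.005], [-0.309, 0.068], [-0.326, 0.005], [-0.331, 0.009], [-0.327, 0.064], [-0.327, 0.091], [-0.327, 0.12], [-0.333, 0.117], [-0.337, 0.122], [-0.366, 0.008], [-0.36, 0.065], [-0.379, 0.001], [-0.385, 0.002], [-0.391, 0.002]]
```

View pics/rack.png

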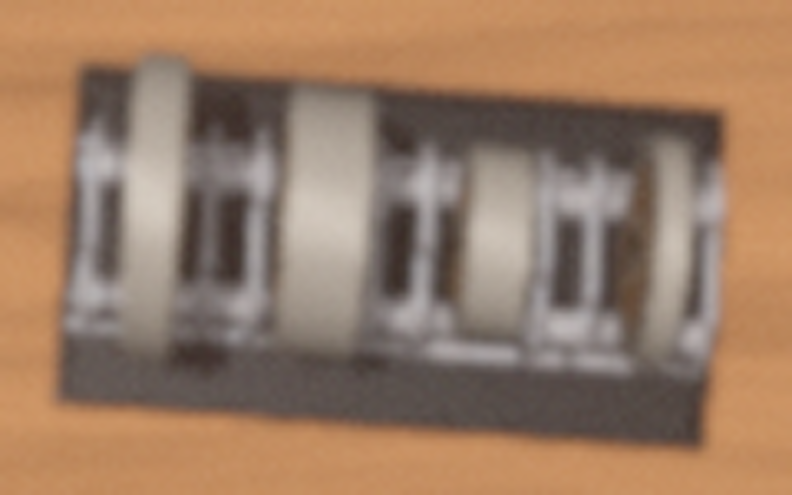

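View pics/board.png

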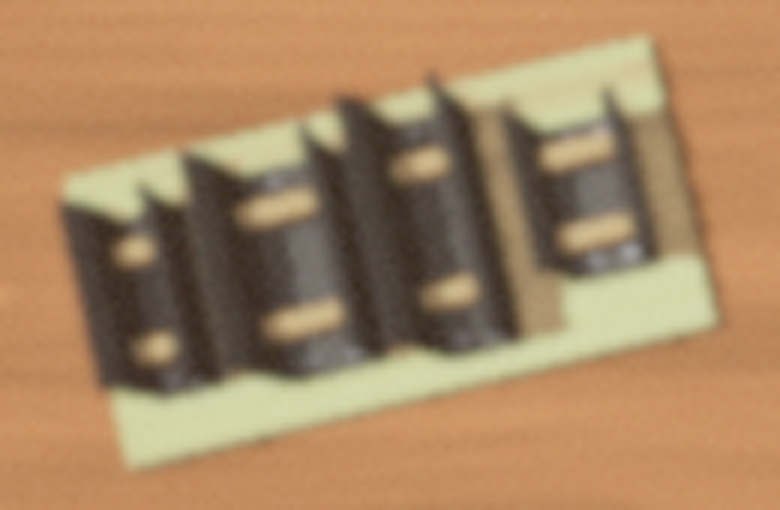

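Rack crop: from left to right a (column ~155), b (328), d (500) and c (668). Board crop: from left to right cradle c (narrow, rails at (135,250)/(157,350)), b (wide, (278,208)/(304,320)), a (long, (422,163)/(450,293)) and d (short, (577,152)/(597,232)). Now I'll work out the poses.

```bash
cat >> h.py <<'E'
def ray(s,u,v,z):
    Rm=cv2.Rodrigues(np.array(s['rvec'],float))[0]; o=-Rm.T@np.array(s['tvec']).ravel()
    d=Rm.T@np.array([(u-s['cx'])/s['f'],(v-s['cy'])/s['f'],1]); return o+d*(z-o[2])/d[2]
E
python3 - <<'E'
from h import *
from scipy.optimize import least_squares
s=snap('top'); w=np.load('top0.npy'); sc=np.load('scene0.npy')
B=[ray(s,125+(x+.5)/6-.5,115+(y+.5)/6-.5,.015)[:2] for x,y in[(65,178),(652,38),(715,325),(130,468)]]
B=np.array(B); print('board',B.round(4).tolist(),np.linalg.norm(B[0]-B[1]),np.linalg.norm(B[1]-B[2]))
e=(B[0]-B[1])+(B[3]-B[2]); print('board ang of y axis deg',np.degrees(np.arctan2(e[1],e[0])),'mid',B.mean(0))
for n,p in dict(c=[(135,250),(157,350)],b=[(278,208),(304,320)],a=[(422,163),(450,293)],d=[(577,152),(597,232)]).items():
    q=[]
    for x,y in p:
        u,v=125+(x+.5)/6-.5,115+(y+.5)/6-.5
        z=np.median(w[int(v):int(v)+2,int(u)-1:int(u)+3,2]); q.append(ray(s,u,v,z))
    q=np.array(q); print(n,q.round(4).tolist(),'mid',q.mean(0).round(4),np.degrees(np.arctan2(*(q[0]-q[1])[1::-1])))
K=[ray(s,295+(x+.5)/6.6-.5,120+(y+.5)/6.6-.5,.006)[:2] for x,y in[(82,68),(722,112),(702,443),(60,400)]]
K=np.array(K); e=(K[0]-K[1])+(K[3]-K[2]); th=np.arctan2(e[1],e[0]); print('rack',K.round(4).tolist(),np.degrees(th),K.mean(0))
ey=e/np.linalg.norm(e); ex=np.array([ey[1],-ey[0]]); k0=K.mean(0)
for n,(r,t,h,off) in dict(a=(.0625,.02,.089,105),b=(.055,.032,.080,35),d=(.04,.025,.063,-35),c=(.0475,.013,.072,-105)).items():
    for nm,W in(('top',w),('scene',sc)):
        p=W.reshape(-1,3); p=p[np.isfinite(p).all(1)]
        X=(p[:,:2]-k0)@ex; Y=(p[:,:2]-k0)@ey
        m=(abs(Y-off/1e3)<.032)&(abs(X)<.09)&(p[:,2]>max(.076,h))&(p[:,2]<h+r+.012)
        X,Y,Z=X[m],Y[m],p[m,2]
        rim=abs(np.hypot(X-np.median(X),Z-h)-r)<.01
        if rim.sum()<10: print(n,nm,m.sum(),rim.sum()); continue
        f=least_squares(lambda a:np.hypot(X[rim]-a[0],Z[rim]-a[1])-r,[0,h],loss='soft_l1',f_scale=.002)
        lo,hi=np.percentile(Y[rim],[4,96]); A=np.polyfit(X[rim],Y[rim],1)
        xy=k0+f.x[0]*ex+(lo+hi)/2*ey
        print(n,nm,rim.sum(),'X,Zc',f.x.round(4),'Y',lo.round(4),hi.round(4),((lo+hi)/2).round(4),'slope',A[0].round(3),'world',xy.round(4))
E
```

```text
board [[0.5848, 0.3979], [0.6471, 0.1151], [0.5074, 0.0863], [0.4444, 0.3665]] 0.28959701650476305 0.14273625572964158
board ang of y axis deg 102.54531842748229 mid [0.5459221  0.24146559]
c [[0.5452, 0.3537, 0.0385], [0.4978, 0.3434, 0.0384]] mid [0.5215 0.3486 0.0384] 12.273223076224435
b [[nan, nan, nan], [0.5104, 0.2742, 0.0392]] mid [nan nan nan] nan
a [[0.5838, 0.2189, 0.038], [0.522, 0.2061, 0.038]] mid [0.5529 0.2125 0.038 ] 11.704426049191989
d [[0.5876, 0.1459, 0.0377], [0.5493, 0.1366, 0.0385]] mid [0.5685 0.1413 0.0381] 13.623418993765533
rack [[0.6187, -0.0976], [0.5933, -0.3797], [0.447, -0.3664], [0.4717, -0.0851]] 84.91860800910764 [ 0.5326624  -0.23220127]
a top 360 X,Zc [-0.0002  0.0882] Y 0.0957 0.1139 0.1048 slope -0.004 world [ 0.5417 -0.1278]
a scene 220 X,Zc [0.0075 0.087 ] Y 0.0958 0.1148 0.1053 slope 0.107 world [ 0.5494 -0.128 ]
b top 505 X,Zc [-0.0006  0.0799] Y 0.0222 0.0516 0.0369 slope 0.005 world [ 0.5354 -0.1954]
b scene 259 X,Zc [0.0034 0.0793] Y 0.0216 0.0517 0.0367 slope 0.107 world [ 0.5393 -0.196 ]
d top 263 X,Zc [-0.0009  0.0624] Y -0.0471 -0.0235 -0.0353 slope -0.008 world [ 0.5286 -0.2673]
d scene 207 X,Zc [0.     0.0624] Y -0.0461 -0.0232 -0.0346 slope 0.024 world [ 0.5296 -0.2667]
c top 196 X,Zc [-0.0011  0.0709] Y -0.108 -0.0953 -0.1017 slope 0.006 world [ 0.5225 -0.3334]
c scene 122 X,Zc [0.0009 0.0711] Y -0.1068 -0.0941 -0.1005 slope -0.048 world [ 0.5247 -0.3323]
```

```bash
cat >> h.py <<'E'
def Tdown(yaw):  # yaw: world angle (deg) of tool y axis, tool z down
    a=np.radians(yaw); y=np.array([np.cos(a),np.sin(a),0]); z=np.array([0,0,-1.]); return np.c_[np.cross(y,z),y,z]
def plan(p0,R0,wps):
    for p,yaw in wps:
        print(R.from_matrix(R0.T@Tdown(yaw)).as_rotvec(degrees=True).round(2),((np.array(p)-p0)@R0*1e3).round(1))
def now():
    s=readout.sense(); p=s['tcp_pos']; print(s['t'],p.round(4),'gap',s['finger_gap'],'F',s['force'].round(1),s['gripper_force']); return p,R.from_quat(s['tool_rot']).as_matrix()
RK=84.9; BD=102.5
W=dict(a=(.542,-.128),b=(.536,-.1955),d=(.529,-.267),c=(.5235,-.333))
C=dict(c=(.5231,.3445),b=(.5382,.2762),a=(.5534,.2078),d=(.5685,.1395))
E
python3 - <<'E'
from h import *
p,r=now(); plan(np.array([.198,.593,.256]),r,[((*W['a'],.256),RK),((*W['a'],.135),RK)])
E
```

```text
0.25 [0.1975 0.5926 0.2559] gap 0.9989340114358736 F [ 0.2 -0.5  0.9] 0.0
[ -0.05  -0.02 -13.34] [-5.544e+02 -5.752e+02  4.000e-01]
[ -0.05  -0.02 -13.34] [-554.4 -575.1  121.4]
```

Emit:
{"api": "move_arm", "payload": {
  "rows": [
    [0, 0, -13.3, -277, -288, 0, 0.45],
    [0, 0, -13.3, -277, -288, 0, 0.45],
    [0, 0, -13.3, -277, -288, 0, 0.45],
    [0, 0, -13.3, -277, -288, 0, 0.45],
    [0, 0, -13.3, -277, -288, 0, 0.45],
    [0, 0, -13.3, -277, -288, 0, 0.45],
    [0, 0, -13.3, -277, -288, 0, 0.45],
    [0, 0, -13.3, -277, -288, 0, 0.45],
    [0, 0, -13.3, -277, -288, 0, 0.45],
    [0, 0, -13.3, -277, -288, 0, 0.45],
    [0, 0, -13.3, -277, -288, 0, 0.45],
    [0, 0, -13.3, -277, -288, 0, 0.45]
  ],
  "squeeze": 60
}}

```text
t: 1.25
tcp_pos: [0.37, 0.2311, 0.2564]
tool_rot: [0.047, 0.999, 0.0, 0.0]
force: [0.3, 0.2, -0.1]
finger_gap: 0.547
gripper_force: 0.0
```

```bash
python3 -c "
from h import *
p,r=now(); plan(p,r,[((*W['a'],.256),RK),((*W['a'],.135),RK)])"
```

```text
1.25 [0.37   0.2311 0.2564] gap 0.5474085246458819 F [ 0.3  0.2 -0.1] 0.0
[ 0.02  0.   -0.25] [-2.048e+02 -3.415e+02  3.000e-01]
[ 0.02  0.   -0.25] [-204.8 -341.5  121.3]
```

Accurate tracking. Next: above wheel_a.

Emit:
{"api": "move_arm", "payload": {
  "rows": [
    [0, 0, -0.3, -205, -341.5, 0, 0.45],
    [0, 0, -0.3, -205, -341.5, 0, 0.45],
    [0, 0, -0.3, -205, -341.5, 0, 0.45],
    [0, 0, -0.3, -205, -341.5, 0, 0.45],
    [0, 0, -0.3, -205, -341.5, 0, 0.45],
    [0, 0, -0.3, -205, -341.5, 0, 0.45],
    [0, 0, -0.3, -205, -341.5, 0, 0.45],
    [0, 0, -0.3, -205, -341.5, 0, 0.45],
    [0, 0, -0.3, -205, -341.5, 0, 0.45],
    [0, 0, -0.3, -205, -341.5, 0, 0.45],
    [0, 0, -0.3, -205, -341.5, 0, 0.45],
    [0, 0, -0.3, -205, -341.5, 0, 0.45]
  ]
}}

```text
t: 2.25
tcp_pos: [0.5434, -0.126, 0.2558]
tool_rot: [0.042, 0.999, 0.001, -0.0]
force: [-0.2, 0.0, -1.1]
finger_gap: 0.551
gripper_force: 0.0
```

```bash
python3 -c "
from h import *
p,r=now(); plan(p,r,[((*W['a'],.135),RK)])
save(snap('top'),'t1',(275,110,435,210),5)
save(snap('scene'),'s1',(200,180,360,310),4.5)"
```

```text
2.25 [ 0.5434 -0.126   0.2558] gap 0.551216226800758 F [-0.2  0.  -1.1] 0.0
[ 0.06 -0.04  0.24] [  1.2  -2.3 120.8]
```

View pics/s1.png

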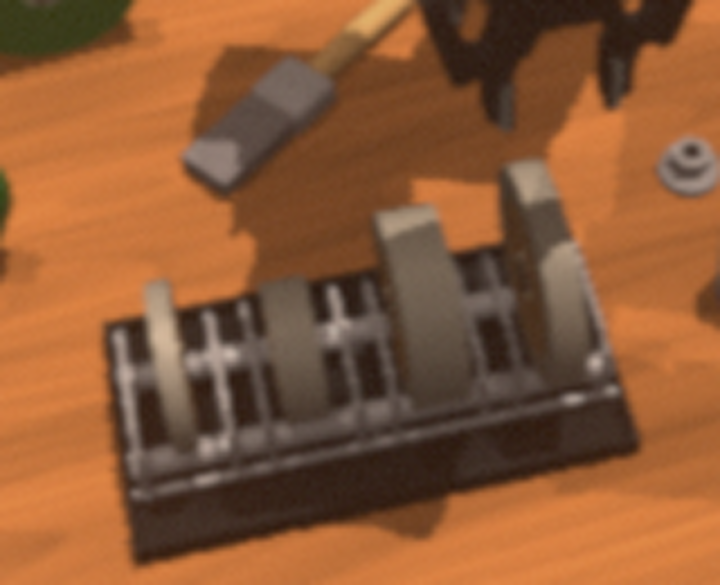

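The scene view shows the fingers, partly open, above and behind wheel_a at (545,270). All four wheels stand upright between their hoops.

Emit:
{"api": "move_arm", "payload": {
  "rows": [
    [0, 0, 0, 0, 0, 30, 0.45],
    [0, 0, 0, 0, 0, 60, 0.45],
    [0, 0, 0, 0, 0, 80, 0.45],
    [0, 0, 0, 0, 0, 80, 0.45],
    [0, 0, 0, 0, 0, 80, 0.45]
  ]
}}

```text
t: 2.77
tcp_pos: [0.5419, -0.1243, 0.1758]
tool_rot: [0.041, 0.999, 0.001, -0.002]
force: [0.1, 0.2, 1.0]
finger_gap: 0.549
gripper_force: 0.0
```

```bash
python3 -c "
from h import *
p,r=now(); plan(p,r,[((*W['a'],.135),RK)])"
```

```text
2.7667 [ 0.5419 -0.1243  0.1758] gap 0.5489084302351391 F [0.1 0.2 1. ] 0.0
[ 0.08 -0.18  0.39] [-0.5 -3.8 40.8]
```

Emit:
{"api": "move_arm", "payload": {
  "rows": [
    [0, 0, 0, 0, -3.5, 15, 0.45],
    [0, 0, 0, 0, -3.5, 30, 0.45],
    [0, 0, 0, 0, -3.5, 41, 0.45],
    [0, 0, 0, 0, -3.5, 41, 0.45],
    [0, 0, 0, 0, -3.5, 41, 0.45],
    [0, 0, 0, 0, -3.5, 41, 0.45]
  ]
}}

```text
t: 3.27
tcp_pos: [0.5434, -0.1299, 0.1365]
tool_rot: [0.042, 0.999, -0.0, 0.001]
force: [0.2, -1.2, -0.0]
finger_gap: 0.548
gripper_force: 0.0
```

```bash
python3 -c "
from h import *
p,r=now(); plan(p,r,[((*W['a'],.135),RK)])"
```

```text
3.2667 [ 0.5434 -0.1299  0.1365] gap 0.547793669656017 F [ 0.2 -1.2 -0. ] 0.0
[-0.04  0.11  0.29] [1.5 1.8 1.5]
```

Emit:
{"api": "move_arm", "payload": {
  "rows": [
    [0, 0, 0, 0, 1.5, 0, 0.45],
    [0, 0, 0, 0, 1.5, 0, 0.7],
    [0, 0, 0, 0, 1.5, 0, 1],
    [0, 0, 0, 0, 1.5, 0, 1],
    [0, 0, 0, 0, 1.5, 0, 1],
    [0, 0, 0, 0, 1.5, 0, 1],
    [0, 0, 0, 0, 1.5, 0, 1],
    [0, 0, 0, 0, 1.5, 0, 1]
  ]
}}

```text
t: 3.93
tcp_pos: [0.5431, -0.1284, 0.1359]
tool_rot: [0.042, 0.999, -0.0, 0.0]
force: [-0.7, 1.7, 5.6]
finger_gap: 0.229
gripper_force: 58.7
```

```bash
python3 -c "
from h import *
p,r=now(); plan(p,r,[((*W['a'],.135),RK)])"
```

```text
3.9333 [ 0.5431 -0.1284  0.1359] gap 0.22865682219026695 F [-0.7  1.7  5.6] 58.70665490627289
[-0.    0.05  0.26] [1.1 0.3 0.9]
```

```bash
python3 -c "
from h import *
p,r=now(); plan(p,r,[((p[0],p[1],p[2]+.14),RK),((*C['a'],p[2]+.14),BD)])"
```

```text
3.9333 [ 0.5431 -0.1284  0.1359] gap 0.22865682219026695 F [-0.7  1.7  5.6] 58.70665490627289
[-0.    0.05  0.26] [-1.0e-01 -0.0e+00 -1.4e+02]
[-1.000e-02  5.000e-02 -1.734e+01] [  17.9  335.9 -140. ]
```

Emit:
{"api": "move_arm", "payload": {
  "rows": [
    [0, 0, 0, 0, 0, -10, 1],
    [0, 0, 0, 0, 0, -35, 1],
    [0, 0, 0, 0, 0, -70, 1],
    [0, 0, 0, 0, 0, -105, 1],
    [0, 0, 0, 0, 0, -130, 1],
    [0, 0, 0, 0, 0, -140, 1],
    [0, 0, 0, 0, 0, -140, 1]
  ]
}}

```text
t: 4.52
tcp_pos: [0.5436, -0.1288, 0.2774]
tool_rot: [0.042, 0.999, -0.001, 0.002]
force: [0.5, 0.3, -5.1]
finger_gap: 0.227
gripper_force: 59.6
```

Emit:
{"api": "move_arm", "payload": {
  "rows": [
    [0, 0, -1, 1, 15, 0, 1],
    [0, 0, -3, 3, 45, 0, 1],
    [0, 0, -5, 5, 83, 0, 1],
    [0, 0, -7, 7, 122, 0, 1],
    [0, 0, -9, 9, 160, 0, 1],
    [0, 0, -11, 11, 198, 0, 1],
    [0, 0, -13, 13, 236, 0, 1],
    [0, 0, -15, 15, 274, 0, 1],
    [0, 0, -17, 17, 306, 0, 1],
    [0, 0, -17.3, 18, 326, 0, 1],
    [0, 0, -17.3, 18, 336, 0, 1],
    [0, 0, -17.3, 18, 336, 0, 1]
  ]
}}

```text
t: 5.52
tcp_pos: [0.5516, 0.2097, 0.2725]
tool_rot: [-0.11, 0.994, 0.0, -0.002]
force: [-0.0, 0.2, -5.3]
finger_gap: 0.225
gripper_force: 59.8
```

```bash
python3 -c "
from h import *
p,r=now(); plan(p,r,[((*C['a'],p[2]),BD)])
s=snap('top');save(s,'t2',(110,90,270,210),5);p,r=now(); plan(p,r,[((*C['a'],p[2]),BD)])"
```

```text
5.5167 [0.5516 0.2097 0.2725] gap 0.22514835577691045 F [-0.   0.2 -5.3] 59.77737486362457
[ 0.04 -0.28  0.12] [-1.3 -2.3 -0. ]
5.5667 [0.5519 0.208  0.2729] gap 0.22801431089579388 F [ 0.6 -0.6 -4. ] 59.76864695549011
[-0.04 -0.27  0.06] [-1.4 -0.6 -0. ]
```

View pics/t2.png

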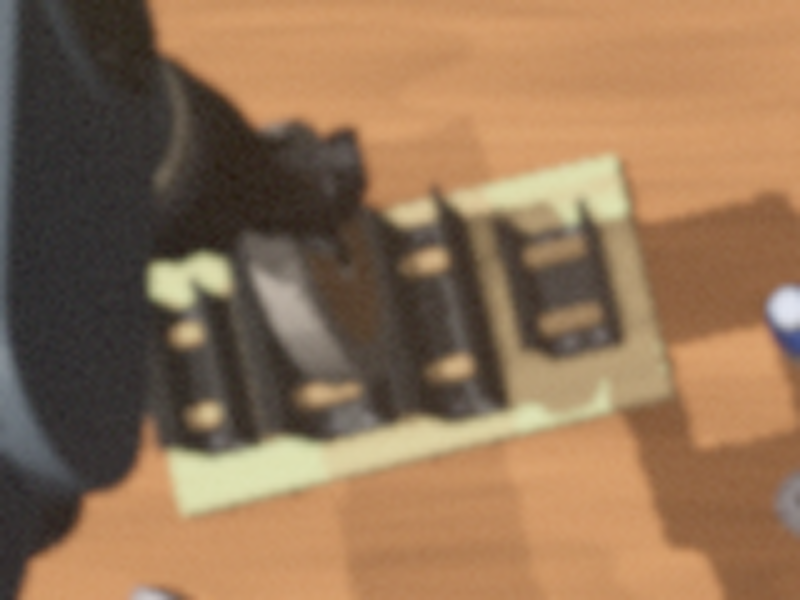

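The wheel hangs at about (300,310), shifted left by perspective because of its height, and is aligned with the slots. Lowering.

Emit:
{"api": "move_arm", "payload": {
  "rows": [
    [0, 0, 0, -1.4, -0.5, 15, 1],
    [0, 0, 0, -1.4, -0.5, 40, 1],
    [0, 0, 0, -1.4, -0.5, 60, 1],
    [0, 0, 0, -1.4, -0.5, 72, 1],
    [0, 0, 0, -1.4, -0.5, 75, 1],
    [0, 0, 0, -1.4, -0.5, 75, 1],
    [0, 0, 0, -1.4, -0.5, 75, 1]
  ]
}}

```text
t: 6.15
tcp_pos: [0.5552, 0.2066, 0.2005]
tool_rot: [-0.108, 0.994, -0.0, 0.0]
force: [-0.0, 0.5, -5.1]
finger_gap: 0.228
gripper_force: 59.7
```

```bash
python3 -c "
from h import *
p,r=now(); plan(p,r,[((*C['a'],.141),BD)])
s=snap('scene');save(s,'s2',(360,150,520,270),5)"
```

```text
6.15 [0.5552 0.2066 0.2005] gap 0.22837226793733434 F [-0.   0.5 -5.1] 59.67360198497772
[-0.02  0.01 -0.12] [ 1.5  1.6 59.5]
```

View pics/s2.png

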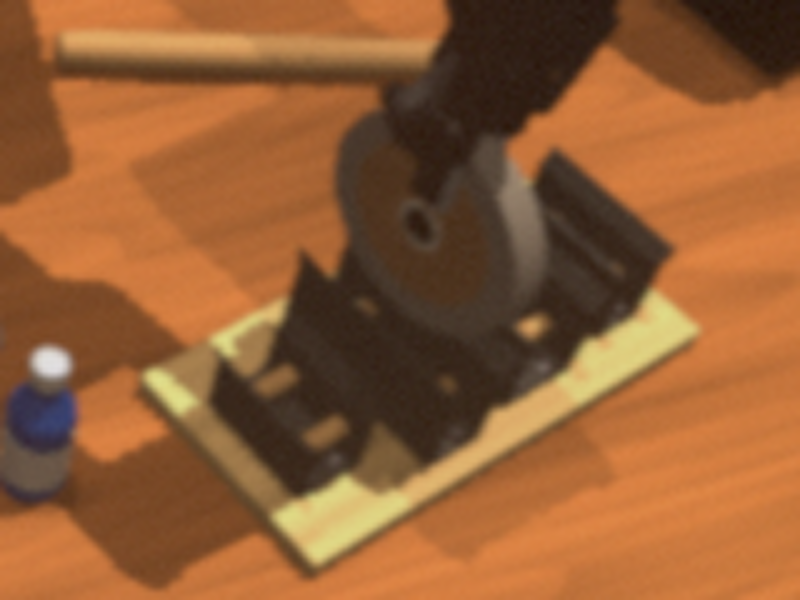

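The scene view shows wheel_a hanging just above the slots, with its lower edge near (460,330). Before inserting it, I'll check the wall positions numerically.

```bash
python3 -c "
from h import *
ang=np.radians(BD); ey=np.array([np.cos(ang),np.sin(ang)]); ex=np.array([ey[1],-ey[0]])
H=dict(a=(.082,.119,.032),b=(.077,.104,.044),c=(.071,.09,.025),d=(.066,.076,.037))
for nm in('top','scene'):
  P=np.load(nm+'0.npy').reshape(-1,3); P=P[np.isfinite(P).all(1)]
  for k,(h,L,w) in H.items():
    q=P[:,:2]-C[k]; X=q@ex; Y=q@ey
    m=(abs(Y)<.034)&(abs(X)<.08)&(abs(P[:,2]-h)<.007)
    lo=Y[m&(Y<0)]; hi=Y[m&(Y>0)]
    g=lambda a:(len(a),)+tuple(np.percentile(a,[10,50,90]).round(4)) if len(a) else None
    print(nm,k,'half+flare',w/2+.005,g(lo),g(hi),'X',np.percentile(X[m],[3,97]).round(4))
s=snap('scene'); w=cloud(s).reshape(-1,3); w=w[np.isfinite(w).all(1)]
q=w[:,:2]-C['a']; X=q@ex;Y=q@ey; m=(abs(Y)<.03)&(abs(X)<.08)&(w[:,2]>.095)&(w[:,2]<.165)
print(m.sum(),np.percentile(Y[m],[3,25,50,75,97]).round(4),np.percentile(X[m],[2,98]))
"
```

```text
top a half+flare 0.021 (92, np.float64(-0.0228), np.float64(-0.0209), np.float64(-0.0168)) (147, np.float64(0.0195), np.float64(0.0221), np.float64(0.0253)) X [-0.0542  0.058 ]
top b half+flare 0.027 (69, np.float64(-0.0289), np.float64(-0.027), np.float64(-0.0235)) (127, np.float64(0.0255), np.float64(0.0282), np.float64(0.0313)) X [-0.047  0.05 ]
top c half+flare 0.0175 (55, np.float64(-0.0196), np.float64(-0.0177), np.float64(-0.0142)) (121, np.float64(0.0155), np.float64(0.0189), np.float64(0.0217)) X [-0.0409  0.0428]
top d half+flare 0.0235 (59, np.float64(-0.0251), np.float64(-0.0231), np.float64(-0.0197)) (83, np.float64(0.0222), np.float64(0.0249), np.float64(0.0278)) X [-0.0337  0.0382]
scene a half+flare 0.021 (66, np.float64(-0.0223), np.float64(-0.0205), np.float64(-0.0185)) (173, np.float64(0.0196), np.float64(0.0231), np.float64(0.0256)) X [-0.0523  0.0602]
scene b half+flare 0.027 (61, np.float64(-0.0284), np.float64(-0.0265), np.float64(-0.0247)) (135, np.float64(0.0252), np.float64(0.0285), np.float64(0.032)) X [-0.0454  0.0527]
scene c half+flare 0.0175 (61, np.float64(-0.0192), np.float64(-0.0172), np.float64(-0.0147)) (129, np.float64(0.0151), np.float64(0.0187), np.float64(0.0226)) X [-0.0398  0.0461]
scene d half+flare 0.0235 (37, np.float64(-0.0249), np.float64(-0.0234), np.float64(-0.0212)) (115, np.float64(0.0224), np.float64(0.0254), np.float64(0.0288)) X [-0.0317  0.0402]
690 [-0.012  -0.0105 -0.0097 -0.0087 -0.0059] [-0.05377937  0.06296636]
```

Emit:
{"api": "move_arm", "payload": {
  "rows": [
    [0, 0, 0, 0, 0.5, 10, 1],
    [0, 0, 0, 0, 0.5, 22, 1],
    [0, 0, 0, 0, 0.5, 34, 1],
    [0, 0, 0, 0, 0.5, 44, 1],
    [0, 0, 0, 0, 0.5, 51, 1],
    [0, 0, 0, 0, 0.5, 55, 1],
    [0, 0, 0, 0, 0.5, 57, 1],
    [0, 0, 0, 0, 0.5, 57, 1],
    [0, 0, 0, 0, 0.5, 57, 1]
  ]
}}

```text
t: 7.0
tcp_pos: [0.5549, 0.2083, 0.1436]
tool_rot: [-0.109, 0.994, 0.0, 0.0]
force: [-0.5, -0.6, -5.5]
finger_gap: 0.226
gripper_force: 59.9
```

```bash
sed -i '/^C=/a C={k:(x+.002,y+.0004) for k,(x,y) in C.items()}' h.py; python3 -c "
from h import *
p,r=now(); plan(p,r,[((*C['a'],.141),BD)])"
```

```text
7.0 [0.5549 0.2083 0.1436] gap 0.22589386107654272 F [-0.5 -0.6 -5.5] 59.88329887390137
[-0.    0.05 -0.03] [-0.4 -0.2  2.6]
```

Down until contact shows.

Emit:
{"api": "move_arm", "payload": {
  "rows": [
    [0, 0, 0, 0, 0, 1, 1],
    [0, 0, 0, 0, 0, 2, 1],
    [0, 0, 0, 0, 0, 2.5, 1],
    [0, 0, 0, 0, 0, 2.5, 1],
    [0, 0, 0, 0, 0, 2.5, 1]
  ]
}}

```text
t: 7.42
tcp_pos: [0.5552, 0.2084, 0.1418]
tool_rot: [-0.109, 0.994, 0.0, 0.001]
force: [-0.6, -0.2, 1.9]
finger_gap: 0.229
gripper_force: 60.5
```

Emit:
{"api": "move_arm", "payload": {
  "rows": [
    [0, 0, 0, 0, 0, 0, 0.7],
    [0, 0, 0, 0, 0, 0, 0.55],
    [0, 0, 0, 0, 0, 0, 0.5],
    [0, 0, 0, 0, 0, 0, 0.5],
    [0, 0, 0, 0, 0, 0, 0.5],
    [0, 0, 0, 0, 0, -20, 0.5],
    [0, 0, 0, 0, 0, -50, 0.5],
    [0, 0, 0, 0, 0, -85, 0.5],
    [0, 0, 0, 0, 0, -115, 0.5],
    [0, 0, 0, 0, 0, -115, 0.5]
  ]
}}

```text
t: 8.25
tcp_pos: [0.5583, 0.209, 0.2625]
tool_rot: [-0.109, 0.994, 0.0, 0.007]
force: [1.4, 1.5, 0.7]
finger_gap: 0.501
gripper_force: 0.0
```

```bash
cat >> h.py <<'E'
def wheel(s,k,rad,h):
    ang=np.radians(BD); ey=np.array([np.cos(ang),np.sin(ang)]); ex=np.array([ey[1],-ey[0]])
    w=cloud(s).reshape(-1,3); w=w[np.isfinite(w).all(1)]; q=w[:,:2]-C[k]; X=q@ex;Y=q@ey
    m=(abs(Y)<.033)&(abs(X)<.08)&(w[:,2]>h+.02)&(w[:,2]<h+rad+.012)
    from scipy.optimize import least_squares
    X,Y,Z=X[m],Y[m],w[m,2]; r=abs(np.hypot(X,Z-h)-rad)<.01; 
    f=least_squares(lambda a:np.hypot(X[r]-a[0],Z[r]-a[1])-rad,[0,h],loss='soft_l1',f_scale=.002)
    print('wheel',k,r.sum(),'X,Z',f.x.round(4),'exp',h,'Y',np.percentile(Y[r],[4,50,96]).round(4),'slope',np.polyfit(X[r],Y[r],1)[0].round(3))
E
python3 -c "
from h import *
p,r=now(); wheel(snap('scene'),'a',.0625,.094)
p,r=now(); plan(p,r,[((*W['b'],.256),RK)])"
```

```text
8.25 [0.5583 0.209  0.2625] gap 0.5008106782254184 F [1.4 1.5 0.7] 0.0
wheel a 399 X,Z [0.0011 0.0928] exp 0.094 Y [-0.0095 -0.0027  0.0108] slope 0.021
8.3 [0.5568 0.2087 0.2597] gap 0.49936549801876257 F [ 0.7 -0.1  0.4] 0.0
[ 0.06  0.51 17.57] [ 107.6 -390.2    2.9]
```

Wheel_a is seated (x +1 mm, y within ±1 mm, height matches). On to wheel_b.

Emit:
{"api": "move_arm", "payload": {
  "rows": [
    [0, 0, 2, 10, -38, 0, 0.4],
    [0, 0, 4, 20, -76, 0, 0.35],
    [0, 0, 6, 31, -114, 0, 0.35],
    [0, 0, 8, 41, -152, 0, 0.35],
    [0, 0, 10, 51, -190, 0, 0.35],
    [0, 0, 12, 62, -228, 0, 0.35],
    [0, 0, 14, 72, -266, 0, 0.35],
    [0, 0, 16, 82, -304, 0, 0.35],
    [0, 0, 17.5, 92, -340, 0, 0.35],
    [0, 0, 17.5, 102, -372, 0, 0.35],
    [0, 0, 17.5, 106, -390, 0, 0.35],
    [0, 0, 17.5, 106, -390, 0, 0.35]
  ]
}}

```text
t: 9.3
tcp_pos: [0.5347, -0.1997, 0.2544]
tool_rot: [0.046, 0.999, -0.0, -0.0]
force: [0.0, -0.3, -0.1]
finger_gap: 0.653
gripper_force: 0.0
```

Emit:
{"api": "move_arm", "payload": {
  "rows": [
    [0, 0, 0, 0, 0, 20, 0.35],
    [0, 0, 0, 0, 0, 50, 0.35],
    [0, 0, 0, 0, 0, 75, 0.35],
    [0, 0, 0, 0, 0, 85, 0.35],
    [0, 0, 0, 0, 0, 85, 0.35],
    [0, 0, 0, 0, 0, 85, 0.35]
  ]
}}

```text
t: 9.8
tcp_pos: [0.535, -0.1947, 0.1704]
tool_rot: [0.044, 0.999, 0.0, -0.001]
force: [1.1, 0.8, 0.3]
finger_gap: 0.65
gripper_force: 0.0
```

```bash
python3 -c "
from h import *
p,r=now(); plan(p,r,[((*W['b'],.118),RK)]); wheel(snap('scene'),'a',.0625,.094)
p,r=now(); plan(p,r,[((*W['b'],.118),RK)])"
```

```text
9.8 [ 0.535  -0.1947  0.1704] gap 0.6499298481690362 F [1.1 0.8 0.3] 0.0
[ 0.05 -0.08  0.1 ] [-1.1 -0.8 52.4]
wheel a 399 X,Z [0.0009 0.0929] exp 0.094 Y [-0.0093 -0.0028  0.0103] slope 0.024
9.85 [ 0.5358 -0.1952  0.1714] gap 0.6502050296105762 F [-0.3  1.2  0.8] 0.0
[-0.02  0.05  0.1 ] [-0.2 -0.2 53.4]
```

Emit:
{"api": "move_arm", "payload": {
  "rows": [
    [0, 0, 0, 0, 0, 18, 0.35],
    [0, 0, 0, 0, 0, 38, 0.35],
    [0, 0, 0, 0, 0, 50, 0.35],
    [0, 0, 0, 0, 0, 53, 0.35],
    [0, 0, 0, 0, 0, 53, 0.45],
    [0, 0, 0, 0, 0, 53, 0.6],
    [0, 0, 0, 0, 0, 53, 1],
    [0, 0, 0, 0, 0, 53, 1],
    [0, 0, 0, 0, 0, 53, 1],
    [0, 0, 0, 0, 0, 53, 1],
    [0, 0, 0, 0, 0, 53, 1]
  ]
}}

```text
t: 10.77
tcp_pos: [0.5362, -0.1959, 0.1194]
tool_rot: [0.044, 0.999, -0.001, 0.002]
force: [-0.3, 0.9, 6.1]
finger_gap: 0.369
gripper_force: 60.0
```

```bash
python3 -c "
from h import *
p,r=now(); plan(p,r,[((*C['b'],p[2]+.15),BD)])"
```

```text
10.7667 [ 0.5362 -0.1959  0.1194] gap 0.3689249912697233 F [-0.3  0.9  6.1] 60.03990948200226
[ -0.09   0.16 -17.55] [  37.2  470.8 -150.6]
```

Emit:
{"api": "move_arm", "payload": {
  "rows": [
    [0, 0, 0, 0, 0, -8, 1],
    [0, 0, 0, 0, 0, -35, 1],
    [0, 0, 0, 0, 0, -72, 1],
    [0, 0, 0, 0, 0, -110, 1],
    [0, 0, 0, 0, 0, -140, 1],
    [0, 0, 0, 0, 0, -155, 1],
    [0, 0, 0, 1, 15, -155, 1],
    [0, 0, -2, 3, 45, -155, 1],
    [0, 0, -4, 6, 80, -155, 1],
    [0, 0, -6, 9, 115, -155, 1],
    [0, 0, -7, 12, 145, -155, 1],
    [0, 0, -7, 12, 155, -155, 1]
  ]
}}

```text
t: 11.77
tcp_pos: [0.5335, -0.0346, 0.2709]
tool_rot: [-0.019, 1.0, 0.002, -0.003]
force: [0.4, -0.3, -6.2]
finger_gap: 0.369
gripper_force: 61.2
```

```bash
python3 -c "
from h import *
p,r=now(); plan(p,r,[((*C['b'],.274),BD)])"
```

```text
11.7667 [ 0.5335 -0.0346  0.2709] gap 0.3691366028907078 F [ 0.4 -0.3 -6.2] 61.242181062698364
[  0.32  -0.36 -10.33] [-18.5 310.7  -1.7]
```

Emit:
{"api": "move_arm", "payload": {
  "rows": [
    [0, 0, -2, -2, 35, 0, 1],
    [0, 0, -4, -4, 73, 0, 1],
    [0, 0, -6, -5, 111, 0, 1],
    [0, 0, -8, -7, 149, 0, 1],
    [0, 0, -9, -8, 187, 0, 1],
    [0, 0, -10.3, -10, 225, 0, 1],
    [0, 0, -10.3, -11, 260, 0, 1],
    [0, 0, -10.3, -12, 288, 0, 1],
    [0, 0, -10.3, -13, 308, 0, 1],
    [0, 0, -10.3, -13, 316.5, 0, 1],
    [0, 0, -10.3, -13, 316.5, 0, 1],
    [0, 0, -10.3, -13, 316.5, 0, 1]
  ]
}}

```text
t: 12.77
tcp_pos: [0.538, 0.2761, 0.2716]
tool_rot: [-0.107, 0.994, -0.001, -0.001]
force: [0.0, -0.4, -5.1]
finger_gap: 0.368
gripper_force: 61.9
```

Emit:
{"api": "move_arm", "payload": {
  "rows": [
    [0, 0, 0, 0, 0, 10, 1],
    [0, 0, 0, 0, 0, 35, 1],
    [0, 0, 0, 0, 0, 55, 1],
    [0, 0, 0, 0, 0, 65, 1],
    [0, 0, 0, 0, 0, 65, 1],
    [0, 0, 0, 0, 0, 65, 1]
  ]
}}

```text
t: 13.27
tcp_pos: [0.5391, 0.2757, 0.2073]
tool_rot: [-0.106, 0.994, -0.0, -0.001]
force: [0.3, -0.2, -4.5]
finger_gap: 0.368
gripper_force: 61.7
```

```bash
python3 -c "
from h import *
p,r=now(); plan(p,r,[((*C['b'],.1266),BD)])
wheel(snap('scene'),'b',.055,.0874+.085)
p,r=now(); plan(p,r,[((*C['b'],.1266),BD)])"
```

```text
13.2667 [0.5391 0.2757 0.2073] gap 0.3675358903701719 F [ 0.3 -0.2 -4.5] 61.73668384552002
[-0.02 -0.08 -0.32] [-1.4  0.7 80.7]
wheel b 336 X,Z [-0.0017  0.1687] exp 0.1724 Y [-0.0241 -0.0019  0.0211] slope 0.071
13.3167 [0.5399 0.2762 0.2083] gap 0.3694846303326316 F [ 0.9 -0.3 -5.6] 61.76266551017761
[-0.    0.07 -0.3 ] [-0.3  0.3 81.7]
```

Emit:
{"api": "move_arm", "payload": {
  "rows": [
    [0, 0, -0.3, -0.5, 0, 10, 1],
    [0, 0, -0.3, -0.5, 0, 28, 1],
    [0, 0, -0.3, -0.5, 0, 46, 1],
    [0, 0, -0.3, -0.5, 0, 62, 1],
    [0, 0, -0.3, -0.5, 0, 72, 1],
    [0, 0, -0.3, -0.5, 0, 77, 1],
    [0, 0, -0.3, -0.5, 0, 78, 1],
    [0, 0, -0.3, -0.5, 0, 78, 1],
    [0, 0, -0.3, -0.5, 0, 78, 1]
  ]
}}

```text
t: 14.07
tcp_pos: [0.5404, 0.2771, 0.1308]
tool_rot: [-0.109, 0.994, 0.0, 0.001]
force: [0.3, -0.2, -5.1]
finger_gap: 0.368
gripper_force: 61.9
```

Emit:
{"api": "move_arm", "payload": {
  "rows": [
    [0, 0, 0, 0, 0, 1, 1],
    [0, 0, 0, 0, 0, 2, 1],
    [0, 0, 0, 0, 0, 3, 1],
    [0, 0, 0, 0, 0, 3, 1],
    [0, 0, 0, 0, 0, 3, 1]
  ]
}}

```text
t: 14.48
tcp_pos: [0.5397, 0.2769, 0.1271]
tool_rot: [-0.109, 0.994, 0.0, 0.0]
force: [0.0, 0.5, -4.3]
finger_gap: 0.366
gripper_force: 61.9
```

Emit:
{"api": "move_arm", "payload": {
  "rows": [
    [0, 0, 0, 0, 0, 1, 1],
    [0, 0, 0, 0, 0, 1.5, 1],
    [0, 0, 0, 0, 0, 1.5, 1],
    [0, 0, 0, 0, 0, 1.5, 1]
  ]
}}

```text
t: 14.82
tcp_pos: [0.5403, 0.2771, 0.1264]
tool_rot: [-0.109, 0.994, 0.0, 0.001]
force: [-0.3, -0.1, 5.0]
finger_gap: 0.367
gripper_force: 62.9
```

Emit:
{"api": "move_arm", "payload": {
  "rows": [
    [0, 0, 0, 0, 0, 0, 0.55],
    [0, 0, 0, 0, 0, 0, 0.45],
    [0, 0, 0, 0, 0, 0, 0.4],
    [0, 0, 0, 0, 0, 0, 0.4],
    [0, 0, 0, 0, 0, 0, 0.4],
    [0, 0, 0, 0, 0, -20, 0.4],
    [0, 0, 0, 0, 0, -50, 0.4],
    [0, 0, 0, 0, 0, -85, 0.4],
    [0, 0, 0, 0, 0, -115, 0.4],
    [0, 0, 0, 0, 0, -130, 0.4],
    [0, 0, 0, 0, 0, -130, 0.4]
  ]
}}

```text
t: 15.73
tcp_pos: [0.5418, 0.2777, 0.2598]
tool_rot: [-0.109, 0.994, 0.001, 0.005]
force: [0.6, -0.2, -0.6]
finger_gap: 0.6
gripper_force: 0.0
```

```bash
python3 -c "
from h import *
p,r=now(); s=snap('scene');wheel(s,'b',.055,.0874);wheel(s,'a',.0625,.094)
plan(np.array([.5403,.2771,.2565]),Tdown(BD),[((*W['d'],.256),RK)])"
```

```text
15.7333 [0.5418 0.2777 0.2598] gap 0.6000443851885516 F [ 0.6 -0.2 -0.6] 0.0
wheel b 459 X,Z [0.0009 0.0867] exp 0.0874 Y [-0.0153 -0.0035  0.0157] slope 0.036
wheel a 407 X,Z [0.0009 0.093 ] exp 0.094 Y [-0.0094 -0.0034  0.0102] slope 0.017
[ 0.   0.  17.6] [ 1.288e+02 -5.288e+02  5.000e-01]
```

Wheel_b is seated. Next is wheel_d.

Emit:
{"api": "move_arm", "payload": {
  "rows": [
    [0, 0, 2, 9, -36, 0, 0.4],
    [0, 0, 4, 18, -73, 0, 0.4],
    [0, 0, 6, 27, -110, 0, 0.4],
    [0, 0, 8, 36, -147, 0, 0.4],
    [0, 0, 10, 45, -184, 0, 0.4],
    [0, 0, 12, 54, -221, 0, 0.4],
    [0, 0, 14, 63, -258, 0, 0.4],
    [0, 0, 16, 72, -295, 0, 0.4],
    [0, 0, 17.6, 80, -330, 0, 0.4],
    [0, 0, 17.6, 85, -350, 0, 0.4],
    [0, 0, 17.6, 86, -352, 0, 0.4],
    [0, 0, 17.6, 86, -352, 0, 0.4]
  ]
}}

```text
t: 16.78
tcp_pos: [0.531, -0.0863, 0.2535]
tool_rot: [0.045, 0.999, 0.001, -0.002]
force: [-0.6, -0.3, 0.5]
finger_gap: 0.599
gripper_force: 0.0
```

```bash
python3 -c "
from h import *
p,r=now(); plan(p,r,[((*W['d'],.17),RK)])"
```

```text
16.7833 [ 0.531  -0.0863  0.2535] gap 0.599378650399181 F [-0.6 -0.3  0.5] 0.0
[ 0.08 -0.21 -0.11] [ -14.8 -180.3   83.1]
```

Emit:
{"api": "move_arm", "payload": {
  "rows": [
    [0, 0, 0, -3, -35, 5, 0.4],
    [0, 0, 0, -6, -72, 15, 0.4],
    [0, 0, 0, -9, -108, 20, 0.4],
    [0, 0, 0, -12, -145, 25, 0.4],
    [0, 0, 0, -13, -170, 45, 0.4],
    [0, 0, 0, -13, -181, 70, 0.4],
    [0, 0, 0, -13, -181.5, 83, 0.4],
    [0, 0, 0, -13, -181.5, 83, 0.4],
    [0, 0, 0, -13, -181.5, 83, 0.4],
    [0, 0, 0, -13, -181.5, 83, 0.4]
  ]
}}

```text
t: 17.62
tcp_pos: [0.5297, -0.2659, 0.1726]
tool_rot: [0.043, 0.999, 0.0, 0.0]
force: [1.4, -0.3, 0.0]
finger_gap: 0.602
gripper_force: 0.0
```

```bash
python3 -c "
from h import *
now(); snap('scene'); p,r=now(); plan(p,r,[((*W['d'],.1),RK)])"
```

```text
17.6167 [ 0.5297 -0.2659  0.1726] gap 0.6018231869606818 F [ 1.4 -0.3  0. ] 0.0
17.6667 [ 0.5299 -0.2662  0.1732] gap 0.6011554378946541 F [-0.2 -0.1  0.3] 0.0
[-0.03  0.07  0.17] [ 1.  -0.8 73.2]
```

Emit:
{"api": "move_arm", "payload": {
  "rows": [
    [0, 0, 0, 1, -0.8, 20, 0.4],
    [0, 0, 0, 1, -0.8, 45, 0.4],
    [0, 0, 0, 1, -0.8, 65, 0.4],
    [0, 0, 0, 1, -0.8, 72, 0.4],
    [0, 0, 0, 1, -0.8, 73, 0.4],
    [0, 0, 0, 1, -0.8, 73, 0.5],
    [0, 0, 0, 1, -0.8, 73, 0.65],
    [0, 0, 0, 1, -0.8, 73, 1],
    [0, 0, 0, 1, -0.8, 73, 1],
    [0, 0, 0, 1, -0.8, 73, 1],
    [0, 0, 0, 1, -0.8, 73, 1],
    [0, 0, 0, 1, -0.8, 73, 1]
  ]
}}

```text
t: 18.67
tcp_pos: [0.5291, -0.2687, 0.101]
tool_rot: [0.044, 0.999, -0.001, 0.001]
force: [0.1, 1.7, 6.9]
finger_gap: 0.281
gripper_force: 60.3
```

```bash
python3 -c "
from h import *
p,r=now(); plan(p,r,[((*C['d'],p[2]+.14),BD)])"
```

```text
18.6667 [ 0.5291 -0.2687  0.101 ] gap 0.2811469609460599 F [0.1 1.7 6.9] 60.28001010417938
[ -0.12   0.16 -17.55] [  -5.8  410.4 -140.6]
```

Emit:
{"api": "move_arm", "payload": {
  "rows": [
    [0, 0, 0, 0, 0, -8, 1],
    [0, 0, 0, 0, 0, -35, 1],
    [0, 0, 0, 0, 0, -70, 1],
    [0, 0, 0, 0, 0, -105, 1],
    [0, 0, 0, 0, 0, -125, 1],
    [0, 0, 0, 0, 0, -130, 1],
    [0, 0, 0, 0, 15, -130, 1],
    [0, 0, -2, 0, 45, -130, 1],
    [0, 0, -4, 0, 80, -130, 1],
    [0, 0, -6, 0, 115, -130, 1],
    [0, 0, -7, 0, 140, -130, 1],
    [0, 0, -7, 0, 150, -130, 1]
  ]
}}

```text
t: 19.67
tcp_pos: [0.5386, -0.1134, 0.2268]
tool_rot: [-0.019, 1.0, 0.002, -0.003]
force: [0.3, -0.5, -2.3]
finger_gap: 0.284
gripper_force: 59.5
```

```bash
python3 -c "
from h import *
snap('scene');p,r=now(); plan(p,r,[((*C['d'],.231),BD)]); snap('scene');p,r=now(); plan(p,r,[((*C['d'],.231),BD)])"
```

```text
19.7167 [ 0.539  -0.1133  0.227 ] gap 0.28620334071603193 F [ 0.6  1.3 -3.3] 59.473793506622314
[  0.3   -0.31 -10.34] [-41.  251.8  -3. ]
19.7667 [ 0.5397 -0.1157  0.2274] gap 0.28382615968952524 F [-0.4  0.1 -3.6] 59.470335245132446
[  0.15  -0.25 -10.35] [-40.4 254.3  -3.2]
```

Emit:
{"api": "move_arm", "payload": {
  "rows": [
    [0, 0, -1, -2, 15, 0, 1],
    [0, 0, -3, -7, 45, 0, 1],
    [0, 0, -5, -13, 82, 0, 1],
    [0, 0, -7, -19, 120, 0, 1],
    [0, 0, -9, -25, 158, 0, 1],
    [0, 0, -10.3, -31, 196, 0, 1],
    [0, 0, -10.3, -36, 228, 0, 1],
    [0, 0, -10.3, -40, 248, 0, 1],
    [0, 0, -10.3, -40, 254.5, 0, 1],
    [0, 0, -10.3, -40, 254.5, 0, 1],
    [0, 0, -10.3, -40, 254.5, 0, 1],
    [0, 0, -10.3, -40, 254.5, 0, 1]
  ]
}}

```text
t: 20.77
tcp_pos: [0.5724, 0.1352, 0.2288]
tool_rot: [-0.106, 0.994, -0.0, -0.001]
force: [-0.0, -0.0, -2.7]
finger_gap: 0.279
gripper_force: 59.6
```

Emit:
{"api": "move_arm", "payload": {
  "rows": [
    [0, 0, 0, 0, 0, 10, 1],
    [0, 0, 0, 0, 0, 30, 1],
    [0, 0, 0, 0, 0, 45, 1],
    [0, 0, 0, 0, 0, 50, 1],
    [0, 0, 0, 0, 0, 50, 1],
    [0, 0, 0, 0, 0, 50, 1]
  ]
}}

```text
t: 21.27
tcp_pos: [0.5726, 0.1363, 0.1791]
tool_rot: [-0.106, 0.994, -0.0, -0.0]
force: [0.0, -0.2, -1.7]
finger_gap: 0.278
gripper_force: 59.7
```

```bash
python3 -c "
from h import *
p,r=now();wheel(snap('scene'),'d',.04,.0744+.07); p,r=now();plan(p,r,[((*C['d'],.1117),BD)])"
```

```text
21.2667 [0.5726 0.1363 0.1791] gap 0.2781975786775912 F [ 0.  -0.2 -1.7] 59.665226340293884
wheel d 194 X,Z [0.0005 0.1416] exp 0.1444 Y [-0.0262 -0.0027  0.0117] slope -0.064
21.3167 [0.5731 0.1366 0.1798] gap 0.2788016917615031 F [ 0.4 -0.2 -1. ] 59.66532826423645
[-0.01  0.07 -0.29] [ 1.9  3.8 68.1]
```

Emit:
{"api": "move_arm", "payload": {
  "rows": [
    [0, 0, -0.3, 1.9, 3.7, 3, 1],
    [0, 0, -0.3, 1.9, 3.7, 15, 1],
    [0, 0, -0.3, 1.9, 3.7, 32, 1],
    [0, 0, -0.3, 1.9, 3.7, 48, 1],
    [0, 0, -0.3, 1.9, 3.7, 59, 1],
    [0, 0, -0.3, 1.9, 3.7, 64, 1],
    [0, 0, -0.3, 1.9, 3.7, 65.5, 1],
    [0, 0, -0.3, 1.9, 3.7, 65.5, 1],
    [0, 0, -0.3, 1.9, 3.7, 65.5, 1]
  ]
}}

```text
t: 22.07
tcp_pos: [0.5705, 0.1404, 0.1146]
tool_rot: [-0.109, 0.994, -0.0, 0.001]
force: [-0.2, -0.9, -2.0]
finger_gap: 0.278
gripper_force: 59.9
```

Emit:
{"api": "move_arm", "payload": {
  "rows": [
    [0, 0, 0, 0, 0, 1, 1],
    [0, 0, 0, 0, 0, 2, 1],
    [0, 0, 0, 0, 0, 2, 1],
    [0, 0, 0, 0, 0, 2, 1]
  ]
}}

```text
t: 22.4
tcp_pos: [0.5707, 0.1404, 0.1127]
tool_rot: [-0.109, 0.994, -0.0, 0.001]
force: [0.8, -0.2, 0.9]
finger_gap: 0.28
gripper_force: 60.2
```

Contact. Releasing, then retreating.

Emit:
{"api": "move_arm", "payload": {
  "rows": [
    [0, 0, 0, 0, 0, 0, 0.65],
    [0, 0, 0, 0, 0, 0, 0.5],
    [0, 0, 0, 0, 0, 0, 0.45],
    [0, 0, 0, 0, 0, 0, 0.45],
    [0, 0, 0, 0, 0, 0, 0.45],
    [0, 0, 0, 0, 0, -20, 0.45],
    [0, 0, 0, 0, 0, -50, 0.45],
    [0, 0, 0, 0, 0, -85, 0.45],
    [0, 0, 0, 0, 0, -115, 0.45],
    [0, 0, 0, 0, 0, -135, 0.45],
    [0, 0, 0, 0, 0, -135, 0.45]
  ]
}}

```text
t: 23.32
tcp_pos: [0.5727, 0.1405, 0.252]
tool_rot: [-0.109, 0.994, -0.0, 0.005]
force: [1.1, -0.2, 0.7]
finger_gap: 0.548
gripper_force: 0.0
```

```bash
python3 -c "
from h import *
s=snap('scene');wheel(s,'d',.04,.0744);wheel(s,'b',.055,.0874);wheel(s,'a',.0625,.094)
p,r=now()
plan(p,Tdown(BD),[((*W['c'],.248),RK)])"
```

```text
wheel d 266 X,Z [0.0008 0.0738] exp 0.0744 Y [-0.0113 -0.001   0.0135] slope 0.031
wheel b 464 X,Z [0.0009 0.0868] exp 0.0874 Y [-0.0157 -0.0038  0.0158] slope 0.042
wheel a 383 X,Z [0.0006 0.0928] exp 0.094 Y [-0.0094 -0.0022  0.0107] slope 0.008
23.3667 [0.5713 0.1404 0.2495] gap 0.5503506372089735 F [-0.6  0.1  0.7] 0.0
[ 0.   0.  17.6] [ 149.1 -451.9    1.5]
```

Wheels a, b and d are seated. Next is wheel_c.

Emit:
{"api": "move_arm", "payload": {
  "rows": [
    [0, 0, 2, 12, -36, 0, 0.5],
    [0, 0, 4, 24, -72, 0, 0.5],
    [0, 0, 6, 36, -108, 0, 0.5],
    [0, 0, 8, 48, -144, 0, 0.5],
    [0, 0, 10, 60, -180, 0, 0.5],
    [0, 0, 12, 71, -216, 0, 0.5],
    [0, 0, 14, 83, -252, 0, 0.5],
    [0, 0, 16, 95, -288, 0, 0.5],
    [0, 0, 17.6, 106, -320, 0, 0.5],
    [0, 0, 17.6, 110, -335, 0, 0.5],
    [0, 0, 17.6, 110, -335, 0, 0.5],
    [0, 0, 17.6, 110, -335, 0, 0.5]
  ]
}}

```text
t: 24.37
tcp_pos: [0.5345, -0.2106, 0.2454]
tool_rot: [0.045, 0.999, 0.001, -0.001]
force: [0.0, -0.1, -0.1]
finger_gap: 0.502
gripper_force: 0.0
```

```bash
python3 -c "
from h import *
p,r=now(); plan(p,r,[((*W['c'],.18),RK)])"
```

```text
24.3667 [ 0.5345 -0.2106  0.2454] gap 0.5018515032050959 F [ 0.  -0.1 -0.1] 0.0
[ 0.13 -0.15 -0.03] [  -0.2 -123.1   65.1]
```

Emit:
{"api": "move_arm", "payload": {
  "rows": [
    [0, 0, 0, 0, -35, 0, 0.5],
    [0, 0, 0, 0, -72, 10, 0.5],
    [0, 0, 0, 0, -105, 25, 0.5],
    [0, 0, 0, 0, -121, 50, 0.5],
    [0, 0, 0, 0, -123, 65, 0.5],
    [0, 0, 0, 0, -123, 65, 0.5],
    [0, 0, 0, 0, -123, 65, 0.5],
    [0, 0, 0, 0, -123, 65, 0.5]
  ]
}}

```text
t: 25.03
tcp_pos: [0.5252, -0.3314, 0.1823]
tool_rot: [0.043, 0.999, 0.0, 0.0]
force: [0.1, 1.2, -0.4]
finger_gap: 0.502
gripper_force: 0.0
```

```bash
python3 -c "
from h import *
now(); snap('scene'); p,r=now(); plan(p,r,[((*W['c'],.108),RK)])"
```

```text
25.0333 [ 0.5252 -0.3314  0.1823] gap 0.5015582034926841 F [ 0.1  1.2 -0.4] 0.0
25.0833 [ 0.5255 -0.3318  0.1829] gap 0.49810086245672613 F [ 0.7  0.6 -0.2] 0.0
[-0.03  0.07  0.19] [ 1.9 -1.3 74.9]
```

Emit:
{"api": "move_arm", "payload": {
  "rows": [
    [0, 0, 0, 2, -1.3, 20, 0.5],
    [0, 0, 0, 2, -1.3, 45, 0.5],
    [0, 0, 0, 2, -1.3, 65, 0.5],
    [0, 0, 0, 2, -1.3, 73, 0.5],
    [0, 0, 0, 2, -1.3, 74, 0.5],
    [0, 0, 0, 2, -1.3, 74, 0.6],
    [0, 0, 0, 2, -1.3, 74, 0.75],
    [0, 0, 0, 2, -1.3, 74, 1],
    [0, 0, 0, 2, -1.3, 74, 1],
    [0, 0, 0, 2, -1.3, 74, 1],
    [0, 0, 0, 2, -1.3, 74, 1],
    [0, 0, 0, 2, -1.3, 74, 1]
  ]
}}

```text
t: 26.08
tcp_pos: [0.5234, -0.3349, 0.1095]
tool_rot: [0.044, 0.999, -0.001, 0.001]
force: [-0.1, 0.0, 6.6]
finger_gap: 0.142
gripper_force: 60.0
```

```bash
python3 -c "
from h import *
snap('scene'); p,r=now(); plan(p,r,[((*C['c'],p[2]+.15),BD)])"
```

```text
26.1333 [ 0.5234 -0.3349  0.1095] gap 0.14085676707763609 F [0.5 1.4 6.5] 60.04473030567169
[ -0.12   0.15 -17.56] [  57.8  677.1 -151.3]
```

Emit:
{"api": "move_arm", "payload": {
  "rows": [
    [0, 0, 0, 0, 0, -8, 1],
    [0, 0, 0, 0, 0, -35, 1],
    [0, 0, 0, 0, 0, -72, 1],
    [0, 0, 0, 0, 0, -110, 1],
    [0, 0, 0, 0, 0, -145, 1],
    [0, 0, 0, 0, 0, -160, 1],
    [0, 0, 0, 0, 15, -160, 1],
    [0, 0, -2, 2, 45, -160, 1],
    [0, 0, -3, 5, 82, -160, 1],
    [0, 0, -4, 8, 120, -160, 1],
    [0, 0, -5, 12, 158, -160, 1],
    [0, 0, -6, 16, 196, -160, 1]
  ]
}}

```text
t: 27.13
tcp_pos: [0.5216, -0.1345, 0.2659]
tool_rot: [-0.009, 1.0, 0.001, -0.002]
force: [0.4, 0.4, -1.1]
finger_gap: 0.142
gripper_force: 58.8
```

```bash
python3 -c "
from h import *
snap('scene'); p,r=now(); plan(p,r,[((*C['c'],.269),BD)])"
```

```text
27.1833 [ 0.5197 -0.1266  0.2657] gap 0.14538758303062788 F [-2.7  5.  -1.8] 59.09233331680298
[  0.65  -0.37 -11.26] [-15.6 471.3   1.6]
```

Emit:
{"api": "move_arm", "payload": {
  "rows": [
    [0, 0, -1, -1, 15, 0, 1],
    [0, 0, -3, -2, 48, 0, 1],
    [0, 0, -4, -3, 85, 0, 1],
    [0, 0, -5, -4, 123, 0, 1],
    [0, 0, -6, -5, 161, 0, 1],
    [0, 0, -7, -6, 199, 0, 1],
    [0, 0, -8, -8, 237, 0, 1],
    [0, 0, -9, -10, 275, 0, 1],
    [0, 0, -10, -12, 313, 0, 1],
    [0, 0, -11, -14, 345, 0, 1],
    [0, 0, -11, -15, 365, 0, 1],
    [0, 0, -11, -15, 370, 0, 1]
  ]
}}

```text
t: 28.18
tcp_pos: [0.5303, 0.2363, 0.266]
tool_rot: [-0.106, 0.994, 0.001, -0.002]
force: [0.0, -0.7, -2.0]
finger_gap: 0.139
gripper_force: 59.2
```

```bash
python3 -c "
from h import *
snap('scene'); snap('scene'); p,r=now(); plan(p,r,[((*C['c'],.2),BD)])"
```

```text
28.2833 [0.5307 0.2336 0.2662] gap 0.1420536678032271 F [-0.9 -0.4 -2.3] 59.2237114906311
[-0.02 -0.22 -0.38] [-18.2 110.   66.1]
```

Emit:
{"api": "move_arm", "payload": {
  "rows": [
    [0, 0, -0.4, -3, 15, 0, 1],
    [0, 0, -0.4, -8, 45, 0, 1],
    [0, 0, -0.4, -14, 80, 0, 1],
    [0, 0, -0.4, -18, 102, 0, 1],
    [0, 0, -0.4, -18, 110, 0, 1],
    [0, 0, -0.4, -18, 110, 0, 1],
    [0, 0, -0.4, -18, 110, 15, 1],
    [0, 0, -0.4, -18, 110, 40, 1],
    [0, 0, -0.4, -18, 110, 58, 1],
    [0, 0, -0.4, -18, 110, 66, 1],
    [0, 0, -0.4, -18, 110, 66, 1],
    [0, 0, -0.4, -18, 110, 66, 1]
  ]
}}

```text
t: 29.28
tcp_pos: [0.5276, 0.3426, 0.2018]
tool_rot: [-0.107, 0.994, -0.0, -0.0]
force: [0.3, -0.8, -1.1]
finger_gap: 0.145
gripper_force: 59.2
```

```bash
python3 -c "
from h import *
wheel(snap('scene'),'c',.0475,.162);snap('scene'); p,r=now(); plan(p,r,[((*C['c'],.118),BD)])"
```

```text
wheel c 188 X,Z [0.0031 0.161 ] exp 0.162 Y [-0.0198 -0.007   0.0076] slope 0.067
29.3833 [0.5284 0.3435 0.2032] gap 0.14663298494040242 F [ 0.4 -0.7 -2.2] 59.18579399585724
[ 0.01  0.14 -0.19] [ 3.1  2.  85.2]
```

Emit:
{"api": "move_arm", "payload": {
  "rows": [
    [0, 0, -0.2, 2.5, 1.5, 5, 1],
    [0, 0, -0.2, 2.5, 1.5, 20, 1],
    [0, 0, -0.2, 2.5, 1.5, 38, 1],
    [0, 0, -0.2, 2.5, 1.5, 54, 1],
    [0, 0, -0.2, 2.5, 1.5, 68, 1],
    [0, 0, -0.2, 2.5, 1.5, 77, 1],
    [0, 0, -0.2, 2.5, 1.5, 81, 1],
    [0, 0, -0.2, 2.5, 1.5, 82, 1],
    [0, 0, -0.2, 2.5, 1.5, 82, 1],
    [0, 0, -0.2, 2.5, 1.5, 82, 1]
  ]
}}

```text
t: 30.22
tcp_pos: [0.5251, 0.3452, 0.1207]
tool_rot: [-0.109, 0.994, 0.0, 0.001]
force: [-0.3, 0.5, -1.3]
finger_gap: 0.143
gripper_force: 59.4
```

Emit:
{"api": "move_arm", "payload": {
  "rows": [
    [0, 0, 0, 0, 0, 1, 1],
    [0, 0, 0, 0, 0, 2, 1],
    [0, 0, 0, 0, 0, 2, 1],
    [0, 0, 0, 0, 0, 2, 1]
  ]
}}

```text
t: 30.55
tcp_pos: [0.5254, 0.3452, 0.1187]
tool_rot: [-0.109, 0.994, 0.0, 0.001]
force: [1.0, -0.0, 1.3]
finger_gap: 0.143
gripper_force: 59.7
```

Contact. Releasing, rising and clearing away.

Emit:
{"api": "move_arm", "payload": {
  "rows": [
    [0, 0, 0, 0, 0, 0, 0.75],
    [0, 0, 0, 0, 0, 0, 0.6],
    [0, 0, 0, 0, 0, 0, 0.55],
    [0, 0, 0, 0, 0, 0, 0.55],
    [0, 0, 0, 0, 0, 0, 0.55],
    [0, 0, 0, 0, 0, -20, 0.55],
    [0, 0, 0, 0, 0, -50, 0.55],
    [0, 0, 0, 0, 0, -85, 0.55],
    [0, 0, 0, 0, 0, -115, 0.55],
    [0, 0, 0, 0, 0, -145, 0.55],
    [0, 0, 0, 0, 0, -150, 0.55],
    [0, 0, 0, 0, 0, -150, 0.55]
  ]
}}

```text
t: 31.55
tcp_pos: [0.5258, 0.3455, 0.2708]
tool_rot: [-0.109, 0.994, 0.001, 0.003]
force: [0.1, -0.7, -0.3]
finger_gap: 0.454
gripper_force: 0.0
```

```bash
python3 -c "
from h import *
s=snap('scene');save(s,'s9',(280,150,520,290),3.3)
for k,r,h in(('c',.0475,.0809),('d',.04,.0744),('b',.055,.0874),('a',.0625,.094)): wheel(s,k,r,h)
now()"
```

```text
wheel c 191 X,Z [0.0008 0.0792] exp 0.0809 Y [-0.006  -0.0019  0.0077] slope 0.025
wheel d 264 X,Z [0.0012 0.0737] exp 0.0744 Y [-0.0115 -0.0012  0.0133] slope 0.01
wheel b 458 X,Z [0.0007 0.0866] exp 0.0874 Y [-0.0158 -0.003   0.0159] slope 0.041
wheel a 405 X,Z [0.0011 0.0928] exp 0.094 Y [-0.0092 -0.0026  0.0104] slope 0.021
31.6 [0.5246 0.3449 0.2684] gap 0.4498065918853522 F [-0.3 -0.2 -0.4] 0.0
```

View pics/s9.png

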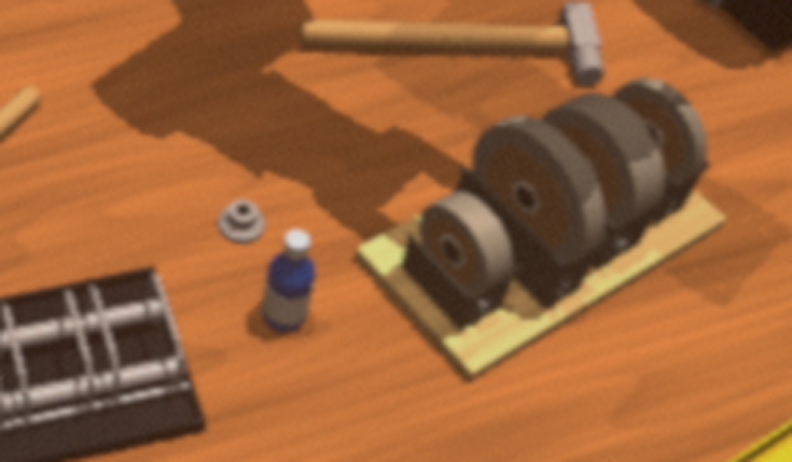

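All four wheels stand upright in their own cradles, at (465,245), (540,195), (605,165) and (660,135). The bottle (290,280) and flange (242,220) are untouched, and the gripper is clear.

```bash
python3 -c "
from h import *
print(order.sign_off())"
```

```text
the job is handed in; nothing more can be done
None
```

I put all four wheels in their own cradles, upright and fully down, and handed the job in at about 32 s; by camera each is within about 2 mm of centre and seated height, but no verdict came back. The oil bottle and flange were not touched.

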